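# Shut and latch the pantry box

### The job

With the fingertips, push the wooden lid of the green storage box fully shut, and then push the red-tipped latch lever over from the robot's side until it snaps past its centre and its claw lies over the lid. Pinch or lift nothing, do not shove or tip the box, and leave the things round it and the tin inside where they are.

Things in the scene. Friction and masses are not known exactly. Their poses are not given: they have to be found in the camera images.
- box: green metal storage box, loose, 2 to 3 kg, on the worktop; outside 130 (x) x 240 (y) x 90 (z) mm. Origin: centre of its underside. Its -x side is the front and faces the robot, turned up to 0.35 rad either way; z up. The wooden lid is hinged along the back upper edge, the line x = +65, z = +90 mm of this frame, parallel to y. The latch is in the middle (y = 0) of the front
- lid (a joint): angle of the lid, rad: 0 = fully shut, growing as its front edge rises (up to 1.2); starts between 0.25 and 0.5. The hinge is stiff: the lid stays where it is left and does not fall; about 1 to 2 N on its top near the front edge moves it down
- lid_front (a point): middle of the upper front edge of the lid, a wooden board 8 mm thick, 130 mm from the hinge line to this edge and 244 mm wide (y). With the lid shut its top is at z = 98 mm of the box and it lies flat. A wall shelf hangs about 0.55 m above the back half of the worktop (beyond x = 0.68 m from the robot): come in from the front and keep the wrist clear of it
- lever (a joint): angle of the latch lever, rad: 0 = open, leaning 0.55 rad from upright towards the front; upright at 0.55; 1.4 = latched, leaning 0.85 rad towards the back, over the lid. A spring throws it away from its centre at 0.55: short of it, it springs back to 0; beyond, it snaps to 1.4 by itself and stays. Starts open. About 2 N on the red grip moves it; push its front side towards the back of the box
- lever_tip (a point): end of the lever's red plastic grip, 61 mm from the pin; the grip is 34 mm wide (y), 14 mm thick, 28 mm long; the steel bar below it 24 mm wide, 6 mm thick. A steel claw 26 mm long, 20 mm wide, on the same pin at the lid's side of the lever, points up when open and comes down onto the lid when latched
- pivot (a point): middle of the lever's pin, which lies along the box's y, at x = -79, y = 0, z = 104 mm of the box. Pin and bracket are 46 mm wide (y), reach from x = -87 to -65 mm and up to z = 112 mm
- red_tin: small red tea tin, 58 mm across, 72 mm tall, standing loose inside the box; origin at the centre of its underside; leave it
- green_tin: green tea tin, 72 mm across, 105 mm tall, loose beside the box; origin at the centre of its underside; leave it
- spice_jar: spice jar with red cap, 45 mm across, 106 mm tall, loose beside the box; origin at the centre of its underside; leave it
- glass: clear drinking glass, 60 mm across, 104 mm tall, loose beside the box; origin at the centre of its underside; leave it
- scoop: wooden coffee scoop, 136 x 42 x 26 mm, lying in front of the box, off to one side; origin at the centre of its underside; leave it

How it is judged:
By the outcome, as a careful person would: the job done as asked, in the order asked, and still so for the second after the job is handed in, with the robot touching nothing.
It also fails if it takes over 38 s, if anything falls off the work surface, if the arm or the gripper's body presses on something with over 40 N, if the wrist force passes 120 N, or if a joint passes its speed limit or range.

### The arm

A 6-joint arm with a two-finger parallel gripper is mounted at the origin on a cart in front of the work surface, level with it; the furniture and walls round the work are solid. World frame = base frame: x ahead of the robot, y to its left, z up, the work surface at z = 0. Lengths are in m, angles in degrees, forces in N, time in s.
With the tool pointing down it reaches from about 0.4 to 0.825 m from the base axis. Payload 7 kg.
Tool frame: the origin (TCP) lies on the centre line of the jaws, within the pads' length; the fingertips stand 19 mm ahead of it and the grasp point (between the pads) is the TCP; z points along the fingers, y is the line along which they close (so a half turn about z gives the same grasp; the last joint's range is limited). The gripper opens to 88 mm and grips with 3 to 60 N. Pads are 19 mm wide; open, the fingers measure 130 mm over their backs; the gripper's body (78 mm by 193 mm) begins 47 mm behind the grasp point.
Start: joints at [-47.321, 20.546, 0.682, 0, -70.136, -16.507], TCP at [0.298, -0.606, 0.246] pointing down, gripper open.
Joint ranges: [-176.03, 176.03], [-82.01, 121.73], [-58.28, 71.71], [-173.87, 95.51], [-174.79, -0.11], [-173.66, 173.66]. Speed limits (degrees/s): [136.94, 136.94, 172.46, 180, 180, 180].

### API

Orientations are given as [roll, pitch, yaw] about the fixed x, y, z axes, in that order (R = Rz(yaw) Ry(pitch) Rx(roll)).
In Python, from plant import * gives the robot as it stands. The module is installed in compiled form; this text tells all that it offers.
- The arm moves only by the tool play_rows, never from a script. Its argument "deltas" is a list of rows, each a list of 6 numbers: the shift along the world's x, y, z scaled (see below), then the turn, a rotation vector about the world's x, y, z scaled (see below). A call has 1 to 10 rows; each row shifts and turns the commanded pose from where the row before left it; what a row does not reach is not made up. The controller multiplies each number of a shift by 800 mm and each number of a turn by 180 degrees. A row lasts 1/10 s, in which the tool goes at most 50 mm and 8.59 degrees, less where a joint would pass 70% of its speed; a pose out of reach is approached as far as the arm can. A call with a number of a shift or a turn outside -1 to 1 is refused whole. A call with a gripper value outside its range is refused whole. "gripper" is the gripper command: -1 is shut, 1 is fully open, values between are in proportion, set as the call begins (left out, the last holds). The fingers move at their own pace and stop on an object; the grip force is fixed at half the most. Time passes only in rows, so rows that do not move let the fingers close. It gives the time, the measured TCP pose, the force, the opening and the grip force at its end, in the units of the state.
- get_obs(): the state, without advancing time (a new reading comes with each control period).
- snapshot(name): name is "scene" or "top" or "wrist"; returns (picture, depth): 420x560x3 uint8, blue, green, red; 420x560 float32, m along the optical axis (not along the pixel's ray), 0 where there is no reading.
- camera_model(name): a dict with "fx", "fy", "cx", "cy" (pixels), "world_to_cam" (4x4, takes a point from world to camera coordinates). Camera axes: x right, y down, z forward; pixel columns grow to the right and rows downward; lengths in m; the calibration is good to about 2 mm. A picture is of the moment at which its call begins: read the wrist's pose just before it. camera_model takes no time and is no camera call; for the wrist camera it gives the pose at the moment of the call.
- close_job(): hands the job in; it is judged then, once.
The state is a dict: "clock": time; "joint_pos": joint angles; "qvel": joint speeds; "tau": joint torques, N m; "tool_pos": TCP position; "orientation": TCP orientation; "force": force on the tool from outside, world axes, zero at the start; "moment": the same for the moment, N m; "opening": finger opening in m; "gripper_force": force on a finger pad.
Only numpy, scipy, OpenCV 4.12 (cv2) and the standard library are available. Lean on these libraries where they do the work, as an engineer would, in place of code of your own. Each camera call takes 0.05 s, during which the arm holds its last target. There are 200 camera calls.

## Working session

There is one attempt and no reset: what is moved stays moved. The work goes in short steps, Python scripts to look and compute and a tool call to move; the robot and the scene stay as the last step left them, time stands still between calls to the robot, and variables do not carry over. Pictures are saved under pics/ and viewed, at most 10 in all, crops included, and the job is handed in when it is done.

Besides the shell and the picture viewer there is one more tool, called after "Emit:" as name(argument=value, ...) on one line, values as JSON. play_rows: Moves the arm, as the interface text tells. Its arguments: {"type":"object","properties":{"deltas":{"type":"array","items":{"type":"array","items":{"type":"number","minimum":-1,"maximum":1}}},"gripper":{"type":"number"}},"required":["deltas"]}

```bash
mkdir -p pics; cat > h.py <<'E'
from plant import *
import numpy as np, cv2
def W(cam,d,u,v):
    m=camera_model(cam);z=np.median([x for x in d[v-1:v+2,u-1:u+2].ravel() if x>0] or [0])
    p=np.array([(u-m['cx'])/m['fx']*z,(v-m['cy'])/m['fy']*z,z,1]);return (np.linalg.inv(m['world_to_cam'])@p)[:3]
E
python3 - <<'E'
from h import *
for c in('scene','top'):
    p,d=snapshot(c);cv2.imwrite(f'pics/{c}.png',p);np.save(c+'.npy',d)
print(get_obs())
E
```

```text
{'clock': 0.1, 'joint_pos': array([-4.73199505e+01,  2.05893228e+01,  6.39553592e-01, -1.65371506e-02,
       -7.01346120e+01, -1.65072295e+01]), 'qvel': array([ 0.01927584,  0.01029486,  0.11762292,  0.08251308,  0.01567924,
       -0.00804516]), 'tau': array([-1.87337064e-03, -5.84162343e+01,  2.93749487e+01,  7.01556802e+00,
        1.01473005e-02, -7.04606600e-05]), 'tool_pos': array([ 0.29753496, -0.60544815,  0.24470166]), 'orientation': array([ 1.79914679e+02, -9.07186389e-03, -1.53832804e+02]), 'force': array([-0.71066548, -0.27714627, -0.23302796]), 'moment': array([-0.02591578, -0.01301395, -0.01962818]), 'gripper_force': 0.0, 'opening': 0.08758018657770843}
```

View pics/scene.png

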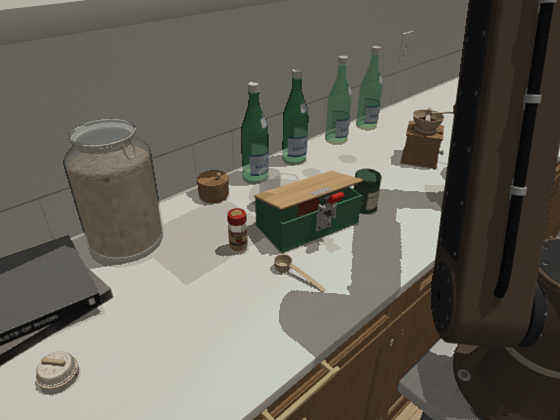

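View pics/top.png

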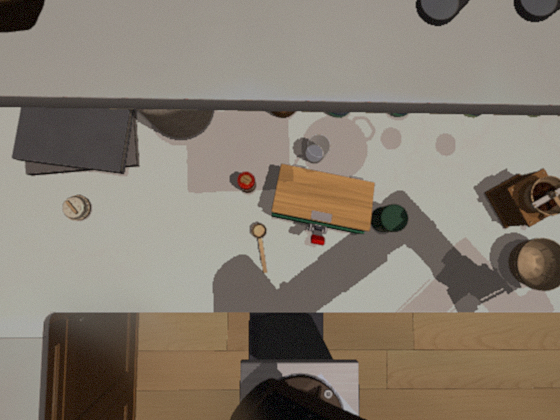

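The scene picture shows the box with its lid ajar and the red lever grip at about (337,198). The top picture shows the lid with corners at about (283,166), (374,182), (364,231) and (273,213), and the red grip at (318,240). The green tin is at (393,217), the jar at (247,181), the glass at (314,150) and the scoop at (260,240).

```bash
python3 - <<'E'
from h import *
p=cv2.imread('pics/top.png');d=np.load('top.npy')
c=cv2.resize(p[140:260,230:420],None,fx=4,fy=4,interpolation=cv2.INTER_CUBIC);cv2.imwrite('pics/c.png',c)
for n,u,v in[('bl',283,170),('br',371,185),('fr',361,227),('fl',276,211),('mid',323,198),('grip',318,240),('grip2',318,236),('tin',393,217),('jar',247,181),('glass',314,150),('scoop',260,231),('scoopend',265,270)]: print(n,W('top',d,u,v).round(3))
P=np.array([W('top',d,u,v) for u in range(290,360,5) for v in range(178,208,3)])
A=np.c_[P[:,:2],np.ones(len(P))];s=np.linalg.lstsq(A,P[:,2],rcond=None)[0];print(s,np.abs(A@s-P[:,2]).max(),'tilt',np.arctan(np.hypot(*s[:2])),'dir',np.degrees(np.arctan2(-s[1],-s[0])))
h=cv2.cvtColor(p,cv2.COLOR_BGR2HSV)
w=(h[...,1]>90)&(h[...,0]<22)&(h[...,2]>90)
m=np.zeros(w.shape,np.uint8);m[150:236,265:385]=w[150:236,265:385]
n,l,st,_=cv2.connectedComponentsWithStats(m);i=1+st[1:,4].argmax()
cs=cv2.findContours((l==i).astype(np.uint8),0,2)[0];print(cv2.boxPoints(cv2.minAreaRect(max(cs,key=len))), cv2.approxPolyDP(cv2.convexHull(max(cs,key=len)),5,True).ravel())
r=((h[...,0]<6)|(h[...,0]>174))&(h[...,1]>150)&(h[...,2]>80);v,u=np.nonzero(r[225:255,300:335]);print(u.min()+300,u.max()+300,v.min()+225,v.max()+225)
E
```

```text
bl [0.652 0.051 0.102]
br [ 0.616 -0.172  0.098]
fr [ 0.509 -0.138  0.133]
fl [0.547 0.068 0.131]
mid [ 0.58  -0.048  0.117]
grip [ 0.478 -0.03   0.156]
grip2 [ 0.487 -0.032  0.145]
tin [ 0.535 -0.226  0.103]
jar [0.622 0.141 0.106]
glass [ 0.724 -0.038  0.009]
scoop [0.499 0.11  0.002]
scoopend [0.393 0.095 0.004]
[-0.2875239   0.05680052  0.28655706] 0.00199232698172494 tilt 0.2850967791224976 dir -11.17492759050825
[[270.6923  211.53847]
 [280.3846  163.07692]
 [378.46152 182.6923 ]
 [368.7692  231.15385]] [281 164 372 182 369 230 272 211]
311 323 235 244
```

View pics/c.png

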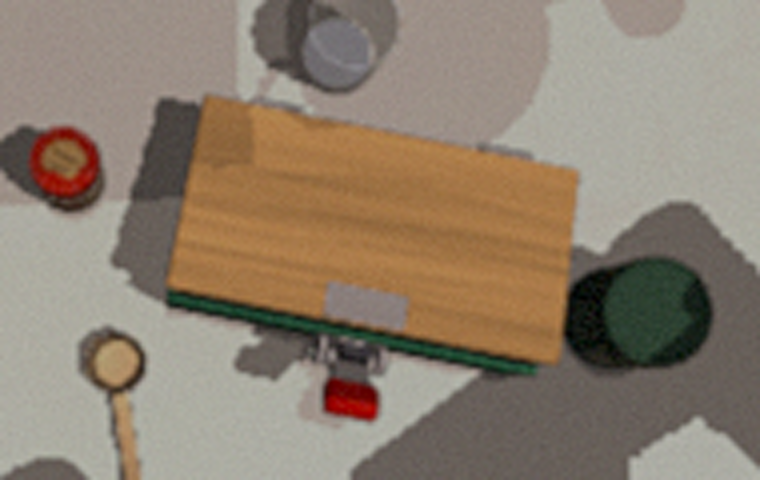

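The box centre comes out at about (0.585, -0.052), yawed -11°, with the lid at 0.285 rad. That fits the measured lid heights and the grip tip at z = 0.156. I'll close the jaws and move above the lid, to the jar side of the lever, with the closing line along the box's x. That keeps the gripper body beside the lever.

Emit:
play_rows(deltas=[[0.02, 0.049, 0, 0, 0, 0.0183], [0.02, 0.049, 0, 0, 0, 0.0183], [0.02, 0.049, 0, 0, 0, 0.0183], [0.02, 0.049, 0, 0, 0, 0.0183], [0.02, 0.049, 0, 0, 0, 0.0183], [0.02, 0.049, 0, 0, 0, 0.0183], [0.02, 0.049, 0, 0, 0, 0.0183], [0.02, 0.049, 0, 0, 0, 0.0183]], gripper=-1)

```text
clock: 0.9
tool_pos: [0.4258, -0.2905, 0.2454]
orientation: [180.0, 0.0, -127.3]
force: [1.5, -0.1, 0.5]
opening: 0.029
gripper_force: 0.0
```

Emit:
play_rows(deltas=[[0.02, 0.049, 0, 0, 0, 0.0183], [0.02, 0.049, 0, 0, 0, 0.0183], [0.02, 0.049, 0, 0, 0, 0.0183], [0.02, 0.049, 0, 0, 0, 0.0183], [0.02, 0.049, 0, 0, 0, 0.0183], [0.02, 0.049, 0, 0, 0, 0.0183], [0.02, 0.049, 0, 0, 0, 0.0183], [0.02, 0.049, 0, 0, 0, 0.0183], [0, 0, 0, 0, 0, 0], [0, 0, 0, 0, 0, 0]])

```text
clock: 1.9
tool_pos: [0.5535, 0.0223, 0.2448]
orientation: [179.9, -0.0, -101.0]
force: [0.2, 0.0, 0.2]
opening: 0.0007
gripper_force: 0.0
```

```bash
python3 - <<'E'
from h import *
p,d=snapshot('wrist');cv2.imwrite('pics/w1.png',p);np.save('w1.npy',d)
o=get_obs();print(o['clock'],o['tool_pos'],o['orientation'],o['force'],o['opening'])
h=cv2.cvtColor(p,cv2.COLOR_BGR2HSV)
m=(((h[...,0]<6)|(h[...,0]>174))&(h[...,1]>150)&(h[...,2]>80)).astype(np.uint8)
n,l,st,c=cv2.connectedComponentsWithStats(m)
for i in range(1,n):
  if st[i,4]>60: print(st[i],c[i],W('wrist',d,*c[i].round().astype(int)))
E
```

```text
1.95 [0.55329198 0.02148401 0.24503682] [ 1.79937162e+02 -3.49247237e-02 -1.01105352e+02] [ 0.41990115 -0.30892974 -0.60584243] 0.0002832464954661357
[ 353   89   44   56 2129] [374.46077971 116.00328793] [ 0.48176127 -0.03221494  0.15319782]
```

View pics/w1.png

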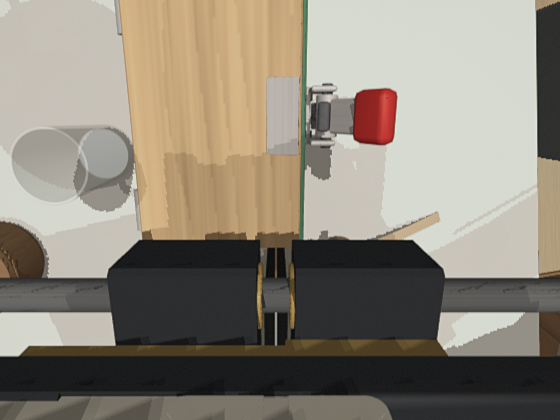

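The wrist picture shows the red grip at (375,116) with its pin at (322,115), and the lid's front edge at column 303. The jaw blocks hide part of the view, so I'll check the finger geometry with depth.

```bash
python3 - <<'E'
from h import *
d=np.load('w1.npy');o=get_obs();from scipy.spatial.transform import Rotation as R
r=R.from_euler('xyz',o['orientation'],degrees=True)
for u,v in[(150,244),(255,244),(150,265),(255,265),(118,300),(200,300),(250,300),(268,255),(268,265),(275,255),(284,265),(275,290),(275,310),(300,244),(350,244),(405,244),(200,350),(200,365)]: print(u,v,(1e3*r.inv().apply(W('wrist',d,u,v)-o['tool_pos'])).round())
x=np.array([.981,-.194]);y=np.array([.194,.981])
for n,u,v in[('pinL',322,87),('pinR',322,142),('fe',300,50),('fe',299,225),('fe',301,150)]:
  q=W('wrist',d,u,v);e=q[:2]-[.585,-.052];print(n,q.round(3),(e@x).round(3),(e@y).round(3))
q=np.array([.4818,-.0322])-[.585,-.052];print(q@x,q@y)
E
```

```text
150 244 [ 39. -30. -55.]
255 244 [ 38.  -5. -54.]
150 265 [ 38. -26. -67.]
255 265 [ 39.  -4. -67.]
118 300 [ 32. -32. -70.]
200 300 [ 32. -15. -70.]
250 300 [ 32.  -5. -69.]
268 255 [10. -3. 10.]
268 265 [10. -3. -1.]
275 255 [-33.   0. 116.]
284 265 [10.  4. -1.]
275 290 [ 31.   0. -63.]
275 310 [ 26.   0. -63.]
300 244 [ 39.   6. -55.]
350 244 [ 38.  18. -54.]
405 244 [ 39.  31. -55.]
200 350 [ 23. -15. -73.]
200 365 [ 25. -13. -81.]
pinL [ 0.504 -0.056  0.111] -0.078 -0.02
pinR [ 0.51  -0.019  0.111] -0.08 0.018
fe [ 0.517 -0.08   0.131] -0.061 -0.041
fe [0.538 0.035 0.129] -0.063 0.076
fe [ 0.525 -0.013  0.089] -0.066 0.026
-0.10508039999999996 -0.0005969999999999935
```

The box pose is confirmed to within 2 mm. Now I'll lower onto the lid.

Emit:
play_rows(deltas=[[0.012, -0.0025, -0.035, 0, 0, 0], [0, 0, -0.035, 0, 0, 0], [0, 0, -0.035, 0, 0, 0], [0, 0, -0.01, 0, 0, 0], [0, 0, -0.01, 0, 0, 0], [0, 0, -0.01, 0, 0, 0], [0, 0, -0.006, 0, 0, 0], [0, 0, -0.006, 0, 0, 0], [0, 0, 0, 0, 0, 0]])

```text
clock: 2.85
tool_pos: [0.5634, 0.0195, 0.1278]
orientation: [-180.0, 0.0, -101.1]
force: [0.3, -0.1, 0.4]
opening: 0.0007
gripper_force: 0.0
```

Emit:
play_rows(deltas=[[0, 0, -0.004, 0, 0, 0], [0, 0, -0.003, 0, 0, 0], [0, 0, 0, 0, 0, 0]])

```text
clock: 3.15
tool_pos: [0.5633, 0.0196, 0.1222]
orientation: [-180.0, 0.0, -101.1]
force: [0.4, -0.1, -0.3]
opening: 0.0006
gripper_force: 0.0
```

Emit:
play_rows(deltas=[[0, 0, -0.003, 0, 0, 0], [0, 0, -0.002, 0, 0, 0], [0, 0, 0, 0, 0, 0]])

```text
clock: 3.45
tool_pos: [0.5633, 0.0194, 0.1181]
orientation: [180.0, -0.0, -101.1]
force: [-1.0, -0.4, -0.9]
opening: 0.0006
gripper_force: 0.0
```

Emit:
play_rows(deltas=[[0, 0, -0.002, 0, 0, 0], [0, 0, 0, 0, 0, 0]])

```text
clock: 3.65
tool_pos: [0.5634, 0.0194, 0.1173]
orientation: [-180.0, -0.0, -101.1]
force: [-1.8, 0.2, 5.8]
opening: 0.0005
gripper_force: 3.0
```

Emit:
play_rows(deltas=[[0, 0, -0.002, 0, 0, 0], [0, 0, 0, 0, 0, 0], [0, 0, 0, 0, 0, 0]])

```text
clock: 3.95
tool_pos: [0.5634, 0.0194, 0.1171]
orientation: [-179.9, 0.0, -101.1]
force: [-8.2, 2.0, 17.1]
opening: 0.0003
gripper_force: 9.0
```

The lid is seated: z stopped at the shut height and the force rose to 17 N. Next I'll lift, look, and move in front of the lever.

Emit:
play_rows(deltas=[[0, 0, 0.03, 0, 0, 0], [0, 0, 0.058, 0, 0, 0], [0, 0, 0.058, 0, 0, 0], [-0.042, -0.0125, 0, 0, 0, 0], [-0.042, -0.0125, 0, 0, 0, 0], [-0.042, -0.0125, 0, 0, 0, 0], [-0.042, -0.0125, 0, 0, 0, 0], [0, 0, 0, 0, 0, 0], [0, 0, 0, 0, 0, 0]])

```text
clock: 4.85
tool_pos: [0.4287, -0.0207, 0.2326]
orientation: [-179.9, 0.1, -101.1]
force: [-0.2, 0.1, 0.2]
opening: 0.0008
gripper_force: 0.0
```

```bash
python3 - <<'E'
from h import *
o=get_obs();print(o['clock'],o['tool_pos'],o['orientation'],o['force'])
p,d=snapshot('top');np.save('top2.npy',d);cv2.imwrite('pics/t2.png',cv2.resize(p[140:260,230:420],None,fx=4,fy=4))
P=np.array([W('top',d,u,v) for u in range(295,360,5) for v in range(178,200,3)])
A=np.c_[P[:,:2],np.ones(len(P))];s=np.linalg.lstsq(A,P[:,2],rcond=None)[0];print(s,np.median(P[:,2]),np.abs(A@s-P[:,2]).max())
E
```

```text
4.85 [ 0.42874795 -0.02071945  0.23258041] [-1.79899955e+02  5.72595681e-02 -1.01115495e+02] [-0.15691674  0.10676739  0.16459433]
[-0.00073582  0.00439642  0.09785926] 0.09720322348338883 0.004617576217507677
```

View pics/t2.png

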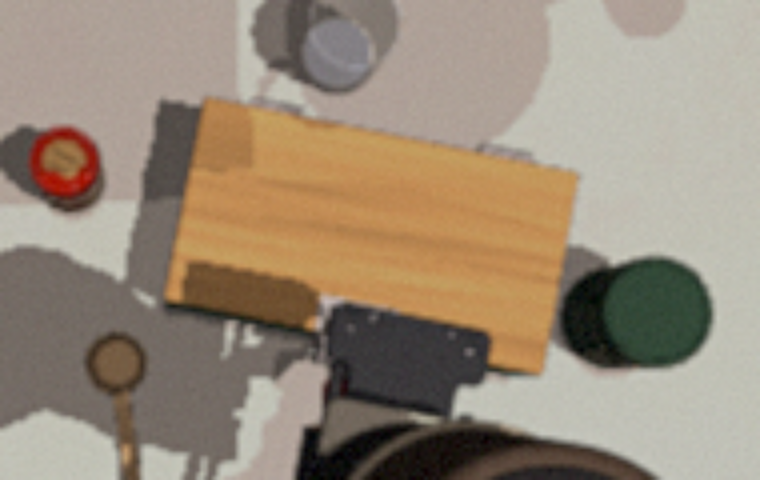

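The lid is flat at z = 0.097 m and the box and its neighbours haven't moved. Now down in front of the lever, then push.

Emit:
play_rows(deltas=[[0, 0, -0.045, 0, 0, 0], [0, 0, -0.045, 0, 0, 0], [0, 0, 0, 0, 0, 0], [0.012, -0.0024, 0, 0, 0, 0], [0.006, -0.0012, 0, 0, 0, 0], [0.006, -0.0012, 0, 0, 0, 0], [0.006, -0.0012, 0, 0, 0, 0], [0, 0, 0, 0, 0, 0]])

```text
clock: 5.7
tool_pos: [0.4533, -0.0255, 0.1605]
orientation: [180.0, 0.0, -101.2]
force: [-2.3, 1.2, 1.0]
opening: 0.0001
gripper_force: 1.0
```

Emit:
play_rows(deltas=[[0.006, -0.0012, 0, 0, 0, 0], [0.006, -0.0012, 0, 0, 0, 0], [0, 0, 0, 0, 0, 0]])

```text
clock: 6.0
tool_pos: [0.4629, -0.0274, 0.1603]
orientation: [-180.0, 0.0, -101.1]
force: [-1.4, -0.0, 0.5]
opening: 0.0005
gripper_force: 0.6
```

Emit:
play_rows(deltas=[[0.006, -0.0012, 0, 0, 0, 0], [0.006, -0.0012, 0, 0, 0, 0], [0, 0, 0, 0, 0, 0]])

```text
clock: 6.3
tool_pos: [0.4732, -0.0292, 0.1601]
orientation: [-179.9, 0.0, -101.1]
force: [-1.2, 0.2, -0.5]
opening: 0.0007
gripper_force: 0.0
```

Emit:
play_rows(deltas=[[0.006, -0.0012, 0, 0, 0, 0], [0.006, -0.0012, 0, 0, 0, 0], [0, 0, 0, 0, 0, 0]])

```text
clock: 6.6
tool_pos: [0.4826, -0.0312, 0.1599]
orientation: [-180.0, 0.0, -101.1]
force: [0.2, 1.0, -1.1]
opening: 0.0001
gripper_force: 0.0
```

Emit:
play_rows(deltas=[[0.006, -0.0012, 0, 0, 0, 0], [0.006, -0.0012, 0, 0, 0, 0], [0, 0, 0, 0, 0, 0]])

```text
clock: 6.9
tool_pos: [0.492, -0.0331, 0.1599]
orientation: [-180.0, -0.0, -101.1]
force: [0.0, 0.2, 0.0]
opening: 0.0003
gripper_force: 0.0
```

The force dropped to zero past the centre, so the lever has probably snapped over. I'll back off and look.

Emit:
play_rows(deltas=[[-0.02, 0.004, 0, 0, 0, 0], [-0.03, 0.006, 0, 0, 0, 0], [-0.03, 0.006, 0, 0, 0, 0], [0, 0, 0.05, 0, 0, 0], [0, -0.06, 0.03, 0, 0, 0], [0, -0.06, 0.03, 0, 0, 0], [0, -0.06, 0, 0, 0, 0], [0, -0.06, 0, 0, 0, 0], [0, -0.06, 0, 0, 0, 0], [0, 0, 0, 0, 0, 0]])

```text
clock: 7.9
tool_pos: [0.4267, -0.2583, 0.2443]
orientation: [180.0, -0.0, -101.4]
force: [0.4, 0.8, 0.6]
opening: 0.0003
gripper_force: 0.0
```

```bash
python3 - <<'E'
from h import *
o=get_obs();print(o['clock'],o['tool_pos'],o['force'])
p,d=snapshot('top');q,_=snapshot('scene')
a=cv2.resize(p[140:260,230:420],None,fx=4,fy=4)[:, :];b=cv2.resize(q[150:270,210:400],None,fx=4,fy=4)
cv2.imwrite('pics/t3.png',cv2.resize(np.vstack([a,b]),None,fx=.62,fy=.62))
h=cv2.cvtColor(p,cv2.COLOR_BGR2HSV)
m=((h[...,0]<6)|(h[...,0]>174))&(h[...,1]>150)&(h[...,2]>80);v,u=np.nonzero(m[195:255,295:345]);u,v=int(u.mean()+295),int(v.mean()+195)
g=W('top',d,u,v);e=g[:2]-[.585,-.052];print(u,v,g,e@[.981,-.194],e@[.194,.981])
d0=np.load('top.npy')
for u,v in[(393,217),(247,181),(290,190),(350,200),(355,222)]:print(W('top',d,u,v).round(3))
E
```

```text
7.9 [ 0.42665408 -0.25826914  0.24426845] [0.43740621 0.77761827 0.55184955]
321 214 [ 0.53957579 -0.03894295  0.14396351] -0.0470942201370776 0.003996666213296229
[ 0.535 -0.226  0.103]
[0.622 0.141 0.105]
[0.602 0.033 0.097]
[ 0.578 -0.119  0.098]
[ 0.506 -0.013  0.625]
```

View pics/t3.png

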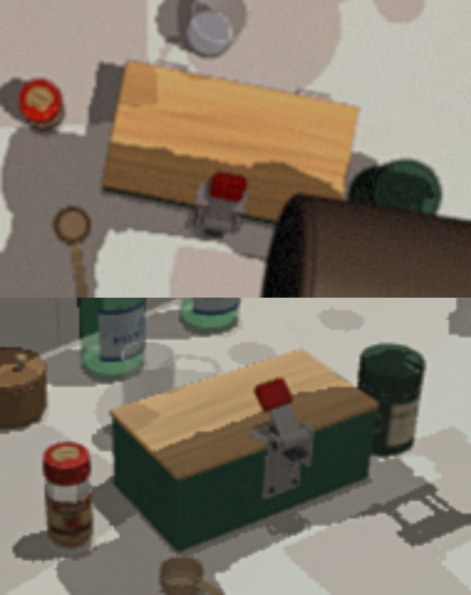

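The lid is flat and shut. The lever leans back over it, with the red grip at (228,187) in the upper half of the picture. The measured grip point (box x -47 mm, z 144 mm) fits a lever angle of 1.4. The box, tin, jar, glass and scoop look unmoved.

```bash
python3 -c "
from plant import *
print(close_job())"
```

```text
the job is handed in; nothing more can be done
None
```

The lid is fully shut and the latch lever has snapped over it; the box and the things around it look unmoved in the final pictures, the tin inside was not checked, and the job was handed in at about 8 s on the robot's clock.

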